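# Unlock the tube jig's tailstock and hold its sprung drawbar back

## Task

The welded tube is to come out of the jig: draw the yellow lock pin up out of the tailstock and park it in the notch of the lug at the tailstock's side, hanging upright by its collar. Then pull the sprung drawbar out by its knob until its red ring is level with the end of the brass bush, and finish holding it there, without letting go, so that a mate can lift the tube out. Leave the tube on its rollers and everything else on the bench where it lies.

Things in the scene. Friction and masses are not known exactly. Their poses are not given: they have to be found in the camera images.
- jig: blue tube jig bolted to the bench, 0.15 x 0.58 x 0.19 m: headstock at its +y end, tube on rollers, tailstock at its -y end. Origin on the bench right below the pin bore; z up, y along the tube axis to the headstock (the drawbar pulls out to -y), +x the side of the parking lug. Tube and drawbar axis 110 mm up, above the origin. Tailstock barrel 46 mm thick, y -75 to 50 mm, 36 mm square boss on top
- bore (a point): centre of the mouth of the vertical pin bore, 12 mm wide, in the top face of the tailstock's steel boss, 142 mm above the bench. The pin goes through boss and quill and locks the quill. Axes as the jig's
- notch (a point): middle of the notch in the yellow parking lug, level with its flat top, 100 mm above the bench, 80 mm from the bore along the jig's +x. Plate 8 mm thick; notch 14 mm wide (along the jig's y), ending 7.5 mm inward of this point and open above, below and outward (+x), where the lug ends 24 mm from this point. The pin hangs in it upright, collar on the lug; let it in from above or from the open side
- pin_grip (a point): centre of the loose lock pin's yellow grip (round, 18 mm thick, 44 mm tall), 28 mm above the underside of the steel collar (24 mm wide, 4 mm thick); below it a 10 mm shank, 50 mm long, with tapered tip. Own z runs up the pin's axis. About 0.1 kg. Starts upright, pushed home in the bore, with 1 mm of play all round
- pin_seat (a point): centre of the underside of the lock pin's collar, on its axis, 28 mm below the grip's centre and 50 mm above the tip; own z runs up the axis. Parked, it lies at the notch point
- knob (a point): centre of the drawbar's pull knob, 110 mm above the bench, 127 mm from the bore along the jig's -y when home; moves with the drawbar. Bare aluminium waist 26 mm thick, 34 mm long along the jig's y, between a black outer flange (40 mm wide, 8 thick) and inner flange (34 wide, 5 thick); 15 mm of bare rod from there to the bush. Free all round: can be pinched from above across the waist
- ring (a point): middle of the red ring mark, 6 mm wide, on the 14 mm thick drawbar; hidden inside the tailstock until the drawbar is pulled. With the drawbar pulled 40 mm it is level with the bush's end face
- bush_face (a point): centre of the end face of the brass bush (30 mm wide) at the tailstock's rear, 90 mm from the bore along the jig's -y, 110 mm above the bench; the drawbar comes out of it. Axes as the jig's
- drawbar (a joint): how far the drawbar, with quill and brass cone, is pulled out, in m: 0 home with the cone in the tube's mouth, 0.040 with the red ring level with the bush's end, stop at 0.058. A spring pulls it home: 6 N at 0, 14 N at 0.040, and 1.5 N friction; it snaps back when let go. With the lock pin in the bore it moves about 3 mm
- tube_center (a point): centre of the loose stainless exhaust tube, 63 mm thick, 128 mm long, lying on the rollers in line with the drawbar, between the headstock's faceplate and the tailstock's brass cone
- bend_center (a point): polished 90 degree tube bend, 60 mm tube, lying flat; the point is its middle, 30 mm up
- stub_center (a point): flanged steel tube stub, flange 90 mm, 80 mm tall, standing; the point is half-way up
- can_center (a point): spray can with red cap, 66 mm diameter, 165 mm tall, standing; the point is half-way up
- rule_center (a point): steel rule 150 x 20 x 3 mm lying flat; the point is its middle
- marker_center (a point): black felt marker 130 mm long, 16 mm thick, lying; the point is its middle
- nut_center (a point): square steel nut 30 x 30 x 16 mm lying flat; the point is its middle
- brush_center (a point): wooden-backed wire brush 240 x 22 x 24 mm lying flat; the point is its middle
Mind the look-alikes: they are no part of the job. What is shaped like the part that bears pin_grip but turquoise or white is not meant.

How it is judged:
By the outcome, as a careful person would: the job done as asked, in the order asked, and still so for the second after the job is handed in, while the arm keeps its last pose, push and grip.
It also fails if it takes over 51 s, if anything falls off the work surface, if the arm or the gripper's body presses on something with over 40 N, if the wrist force passes 120 N, or if a joint passes its speed limit or range.

## Robot

A 7-joint arm with a two-finger parallel gripper is mounted at the origin on the work surface. World frame = base frame: x ahead of the robot, y to its left, z up, the work surface at z = 0. Lengths are in m, angles in degrees, forces in N, time in s.
With the tool pointing down it reaches from about 0.4 to 0.875 m from the base axis. Payload 4.4 kg.
Tool frame: the origin (TCP) lies midway between the tips of the shut fingers; the grasp point (between the pads) lies 19 mm behind it; y points along the fingers, x is the direction in which the jaws open and shut, and the axes are right-handed (so a half turn about y gives the same grasp; the last joint's range is limited). The gripper opens to 85 mm and grips with 20 to 120 N. Pads are 22 mm wide; open, the fingers measure 114 mm over their backs; the gripper's body (76 mm by 85 mm) begins 54 mm behind the grasp point. The pads swing forward as they close: fully open they stand 13 mm farther back than shut.
Start: joints at [-70.634, 36.005, 2.206, 86.941, -1.547, 57.084, -1.146], TCP at [0.255, 0.598, 0.231] pointing down, gripper open.
Joint ranges: [-175.42, 175.42], [-21.48, 121.26], [-71.46, 75.88], [10.55, 141.38], [-63.04, 243.04], [13.31, 113.54], [-168.57, 168.57]. Speed limits (degrees/s): [147.25, 147.25, 180, 180, 180, 180, 180].

## Interface

Orientations are given as [roll, pitch, yaw] about the fixed x, y, z axes, in that order (R = Rz(yaw) Ry(pitch) Rx(roll)).
In Python, from plant import env gives the robot as it stands.
- The arm moves only by the shell command python3 -m crank 'ROWS' [OPENING] [FORCE]. ROWS is a JSON object of lists of equal length, an entry for each row: "delta_pos": the shift along the tool's x, y, z as a fraction of full scale, a list of three; "turn": the turn about the tool's y as a fraction of full scale. A call has exactly 8 rows; each row is the pose to reach, as a shift and turn from the pose measured when the call began, along the tool's axes at that moment; what a row does not reach only later rows make up. Full scale, the value 1, is 0.8 m for a shift and 0.5 rad for a turn. A row lasts 1/8 s, in which the tool goes at most 62.5 mm and 10.7 degrees, less where a joint would pass 70% of its speed; a pose out of reach is approached as far as the arm can. A call with a number of a shift or a turn outside -1 to 1 is refused whole. A call with a gripper value outside its range is refused whole. OPENING is the opening, from 0 (shut) to 1 (fully open), set as the call begins (- or left out, the last holds). The fingers move at their own pace and stop on an object; FORCE is the grip in N (left out, the last holds). Time passes only in rows, so rows that repeat a pose let the fingers close, or fill a call up. It gives the time, the measured TCP pose, the force and the opening at its end, in the units of the state.
- env.state(): the state, without advancing time (a new reading comes with each control period).
- env.camera(name): name is "scene" or "top" or "wrist"; returns (picture, depth): 480x640x3 uint8, blue, green, red; 480x640 float32, m along the optical axis (not along the pixel's ray), 0 where there is no reading.
- env.calibration(name): a dict with "mtx" (3x3 intrinsics, pixels), "view" (4x4, takes a point from world to camera coordinates). Camera axes: x right, y down, z forward; pixel columns grow to the right and rows downward; lengths in m; the calibration is good to about 2 mm. The wrist camera is an equidistant fisheye: a pixel r from the principal point sees the ray r / f radians off the axis. A picture is of the moment at which its call begins: read the wrist's pose just before it. calibration takes no time and is no camera call; for the wrist camera it gives the pose at the moment of the call.
- env.sign_off(): hands the job in, once; it reports no verdict.
The state is a dict: "t": time; "qpos": joint angles; "qd": joint speeds; "joint_efforts": joint torques, N m; "tool_pos": TCP position; "tcp_rot": TCP orientation; "contact_force": force on the tool from outside, world axes, zero at the start; "ft_torque": the same for the moment, N m; "finger_gap": finger opening in m.
Only numpy, scipy, OpenCV 4.12 (cv2) and the standard library are available. Lean on these libraries where they do the work, as an engineer would, in place of code of your own. Each camera call takes 0.05 s, during which the arm holds its last target. There are 200 camera calls.

## Working session

There is one attempt and no reset: what is moved stays moved. The work goes in short steps, Python scripts to look and compute and a shell command to move; the robot and the scene stay as the last step left them, time stands still between calls to the robot, and variables do not carry over. Pictures are saved under pics/ and viewed, about 8 in all and at most 12, crops included, and the job is handed in when it is done.

```bash
ls; mkdir -p pics; python3 - <<'E'
from plant import env
import cv2,numpy as np
for n in("scene","top"):
    p,d=env.camera(n); cv2.imwrite(f"pics/{n}0.png",p); np.save(f"pics/{n}0.npy",d)
    c=env.calibration(n); np.savez(f"pics/{n}cal.npz",**{k:c[k] for k in("mtx","view")}); print(c)
print(env.state())
E
```

```text
pics
{'mtx': array([[450.81798818,   0.        , 314.26386188],
       [  0.        , 450.81798818, 238.43658731],
       [  0.        ,   0.        ,   1.        ]]), 'view': array([[-0.36261963,  0.93179114,  0.01650057,  0.23363031],
       [ 0.58351253,  0.24081638, -0.77557759, -0.23841086],
       [-0.72664994, -0.27161137, -0.63103656,  1.31973361],
       [ 0.        ,  0.        ,  0.        ,  1.        ]])}
{'mtx': array([[438.84997011,   0.        , 315.02462212],
       [  0.        , 438.84997011, 242.15031014],
       [  0.        ,   0.        ,   1.        ]]), 'view': array([[ 0.0101552 , -0.99993371, -0.00542654, -0.04482417],
       [-0.98471902, -0.00905686, -0.17391501,  0.604821  ],
       [ 0.17385434,  0.00710976, -0.98474571,  0.99202514],
       [ 0.        ,  0.        ,  0.        ,  1.        ]])}
{'t': 0.1, 'qpos': array([-70.63356901,  36.05447972,   2.20245338,  86.98987342,
        -1.54655705,  57.08473491,  -1.14730076]), 'qd': array([ 0.03664927, -0.12349244,  0.095191  , -0.05834048, -0.06197539,
       -0.02828449,  0.0672182 ]), 'joint_efforts': array([ 3.98809643e-03, -5.64531112e+01,  1.23077787e+00, -1.93973082e+01,
        1.12963677e-02,  5.44497292e-03,  1.83472122e-05]), 'tool_pos': array([0.25514995, 0.59721568, 0.23047342]), 'tcp_rot': array([-90.001256  ,   0.09941074,  66.86258219]), 'contact_force': array([-0.88324971,  0.01029845, -0.14178471]), 'ft_torque': array([-0.02625964, -0.02467228,  0.00246713]), 'finger_gap': 0.085442054920039}
```

View pics/scene0.png

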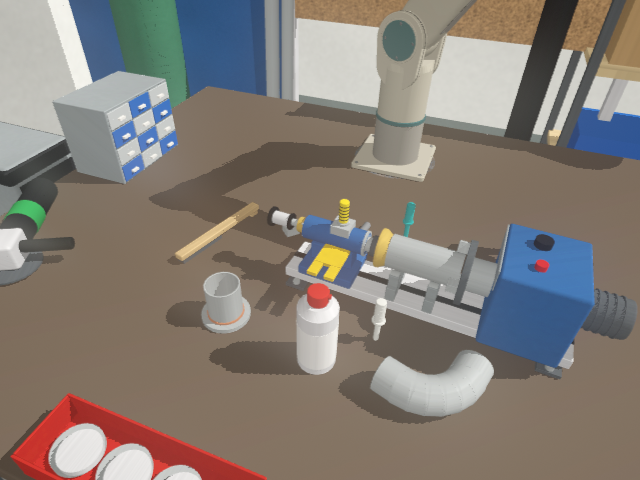

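View pics/top0.png

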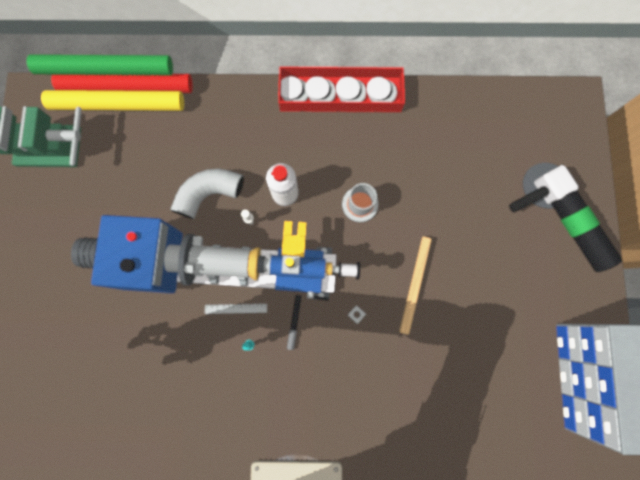

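The scene view shows three candidates for the pin: yellow grip at (344,212) standing in the tailstock boss, turquoise at (409,213), and white at (379,312). The task names the yellow one. I'll confirm it in an enlarged crop and measure the jig at the same time.

```bash
cat > h.py <<'E'
import numpy as np,cv2
def cal(n):
    c=np.load(f"pics/{n}cal.npz"); return c["mtx"],c["view"]
def proj(n,P):
    K,V=cal(n); P=np.atleast_2d(P); c=P@V[:3,:3].T+V[:3,3]; q=c@K.T; return q[:,:2]/q[:,2:]
def atz(n,uv,z):  # pixel ray met with plane z
    K,V=cal(n); R=V[:3,:3];o=-R.T@V[:3,3]; d=R.T@np.linalg.solve(K,[*uv,1]); return o+d*(z-o[2])/d[2]
def tri(a,b):
    A=[];B=[]
    for n,uv in(a,b):
        K,V=cal(n);R=V[:3,:3];o=-R.T@V[:3,3];d=R.T@np.linalg.solve(K,[*uv,1]);d/=np.linalg.norm(d)
        M=np.eye(3)-np.outer(d,d);A.append(M);B.append(M@o)
    return np.linalg.lstsq(np.vstack(A),np.hstack(B),rcond=None)[0]
E
python3 - <<'E'
import cv2,numpy as np
from h import *
s=cv2.imread("pics/scene0.png")[185:295,260:400]; t=cv2.imread("pics/top0.png")[210:300,235:365]
a=cv2.resize(s,None,fx=4,fy=4,interpolation=cv2.INTER_CUBIC)[:300*2]
b=cv2.resize(t,None,fx=4,fy=4,interpolation=cv2.INTER_CUBIC)
cv2.imwrite("pics/cs.png",a); cv2.imwrite("pics/ct.png",b)
for uv in((344,212),(379,312),(409,213)): print(uv,atz("scene",uv,.17))
print(tri(("scene",(344,210)),("top",(290,262))))
E
```

```text
(344, 212) [0.54630875 0.01627493 0.17      ]
(379, 312) [0.7537967  0.13633857 0.17      ]
(409, 213) [0.50418868 0.12559077 0.17      ]
[0.54144427 0.01332104 0.17045307]
```

View pics/cs.png

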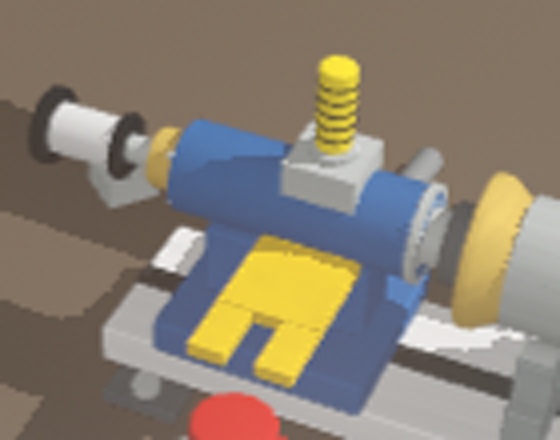

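View pics/ct.png

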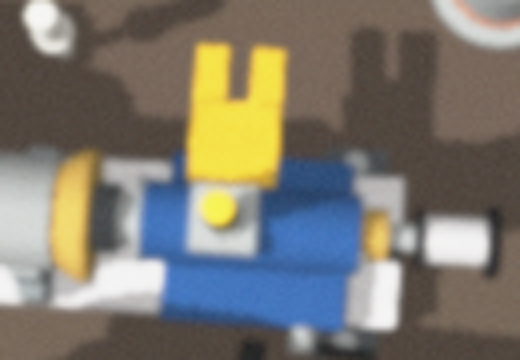

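```bash
python3 - <<'E'
from h import *
S=lambda u,v:(260+u/4-.4,185+v/4-.4); T=lambda u,v:(235+u/4-.4,210+v/4-.4)
P=[("griptop",S(338,66),T(217,209),.192),("knob",S(85,130),T(457,240),.11),("notch_open",S(252,357),T(231,46),.1),("notch_end",S(266,322),T(236,99),.1)]
for n,s,t,z in P: print(n,tri(("scene",s),("top",t)),atz("scene",s,z),atz("top",t,z))
E
```

```text
griptop [0.53974497 0.01323432 0.18873336] [0.5443876  0.01447853 0.192     ] [0.53929459 0.01310024 0.192     ]
knob [ 0.53373607 -0.11546846  0.11269122] [ 0.53055978 -0.11753356  0.11      ] [ 0.53386265 -0.11521145  0.11      ]
notch_open [0.64470588 0.01341743 0.10255608] [0.64203468 0.01296286 0.1       ] [0.64542073 0.01315914 0.1       ]
notch_end [0.61516398 0.00982877 0.0967807 ] [0.61852605 0.01086525 0.1       ] [0.61451441 0.00971651 0.1       ]
```

```bash
cat >> h.py <<'E'
def go(*targets,yaw=None):
    from plant import env
    from scipy.spatial.transform import Rotation as Ro
    s=env.state(); r=s["tcp_rot"]; R=Ro.from_euler("xyz",r,degrees=True)
    print("t %.2f pos %s rot %s F %s gap %.4f"%(s["t"],s["tool_pos"].round(4),r.round(1),s["contact_force"].round(1),s["finger_gap"]))
    for T in targets: print(T,"->",(R.inv().apply(np.array(T)-s["tool_pos"])/.8).round(4),"" if yaw is None else "turn %.3f"%(np.deg2rad(r[2]-yaw)/.5))
E
python3 - <<'E'
from h import *
print("can",atz("scene",(318,293),.165),atz("top",(279,173),.165))
go((.40,.30,.31),(.53,.0,.31),yaw=-3)
E
```

```text
can [0.74722984 0.04301922 0.165     ] [0.73801146 0.04042993 0.165     ]
t 0.10 pos [0.2551 0.5972 0.2305] rot [-90.    0.1  66.9] F [-0.9  0.  -0.1] gap 0.0854
(0.4, 0.3, 0.31) -> [-0.2707 -0.0989 -0.3125] turn 2.439
(0.53, 0.0, 0.31) -> [-0.5516 -0.0984 -0.6093] turn 2.439
```

```bash
python3 -m crank '{"delta_pos":[[-0.03,-0.03,-0.03],[-0.07,-0.06,-0.08],[-0.12,-0.1,-0.14],[-0.16,-0.1,-0.19],[-0.2,-0.1,-0.24],[-0.24,-0.1,-0.28],[-0.27,-0.1,-0.31],[-0.27,-0.1,-0.31]],"turn":[0.1,0.25,0.4,0.6,0.8,0.95,1,1]}' 1 40
python3 -c "
from h import *
go((.53,.0,.31),(.50,-.02,.31),yaw=-3)"
```

```text
t: 1.1
tool_pos: [0.3995, 0.2982, 0.3109]
tcp_rot: [-90.1, 0.1, 37.9]
contact_force: [-0.4, 0.4, -0.0]
finger_gap: 0.0852
t 1.10 pos [0.3995 0.2982 0.3109] rot [-90.1   0.1  37.9] F [-0.4  0.4 -0. ] gap 0.0852
(0.53, 0.0, 0.31) -> [-0.1002  0.0021 -0.3943] turn 1.428
(0.5, -0.02, 0.31) -> [-0.1452  0.0022 -0.391 ] turn 1.428
```

```bash
python3 -m crank '{"delta_pos":[[-0.01,0,-0.04],[-0.025,0,-0.1],[-0.04,0,-0.16],[-0.06,0,-0.22],[-0.07,0,-0.28],[-0.09,0,-0.34],[-0.1,0,-0.38],[-0.1,0,-0.395]],"turn":[0.1,0.25,0.4,0.6,0.8,0.95,1,1]}'
python3 -c "
from h import *
go((.541,.0135,.27),yaw=-3)"
```

```text
t: 2.1
tool_pos: [0.531, -0.0012, 0.3114]
tcp_rot: [-90.2, 0.1, 9.2]
contact_force: [0.2, 0.7, -0.2]
finger_gap: 0.0855
t 2.10 pos [ 0.531  -0.0012  0.3114] rot [-90.2   0.1   9.2] F [ 0.2  0.7 -0.2] gap 0.0855
(0.541, 0.0135, 0.27) -> [0.0153 0.0517 0.0163] turn 0.425
```

```bash
python3 -m crank '{"delta_pos":[[0.005,0.01,0.005],[0.01,0.02,0.01],[0.015,0.03,0.016],[0.015,0.03,0.016],[0.015,0.03,0.016],[0.015,0.03,0.016],[0.015,0.03,0.016],[0.015,0.03,0.016]],"turn":[0.1,0.25,0.4,0.42,0.42,0.42,0.42,0.42]}'
python3 - <<'E'
from h import *
from plant import env
c=env.calibration("wrist");p,d=env.camera("wrist");s=env.state()
np.savez("pics/wristcal.npz",mtx=c["mtx"],view=c["view"]);cv2.imwrite("pics/w1.png",p);np.save("pics/w1.npy",d)
print(c,s["tool_pos"],s["tcp_rot"])
E
```

```text
t: 3.1
tool_pos: [0.5408, 0.0131, 0.2876]
tcp_rot: [-90.2, 0.0, -2.9]
contact_force: [0.2, 1.2, 0.1]
finger_gap: 0.0853
{'mtx': array([[371.64829954,   0.        , 321.10857283],
       [  0.        , 371.64829954, 243.16654726],
       [  0.        ,   0.        ,   1.        ]]), 'view': array([[ 9.98831752e-01, -4.83230833e-02,  1.02892012e-04,
        -5.40447677e-01],
       [-4.57751159e-02, -9.45479025e-01,  3.22450076e-01,
        -2.26664753e-02],
       [-1.54844996e-02, -3.22078084e-01, -9.46586466e-01,
         4.45505312e-01],
       [ 0.00000000e+00,  0.00000000e+00,  0.00000000e+00,
         1.00000000e+00]])} [0.54076864 0.01314667 0.28751526] [-9.01809622e+01  2.49446208e-02 -2.87058259e+00]
```

View pics/w1.png

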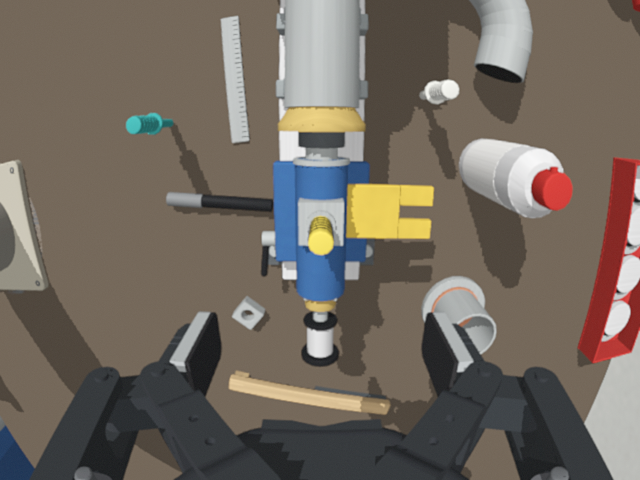

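```bash
cat >> h.py <<'E'
def watz(uv,z,n="wrist"):
    K,V=cal(n); R=V[:3,:3];o=-R.T@V[:3,3]; a=(uv[0]-K[0,2])/K[0,0];b=(uv[1]-K[1,2])/K[0,0]; r=np.hypot(a,b)+1e-12
    d=R.T@np.array([a/r*np.sin(r),b/r*np.sin(r),np.cos(r)]); return o+d*(z-o[2])/d[2]
def wproj(P,n="wrist"):
    K,V=cal(n); c=V[:3,:3]@np.array(P)+V[:3,3]; r=np.hypot(c[0],c[1]); t=np.arctan2(r,c[2]); return K[:2,2]+K[0,0]*t*c[:2]/max(r,1e-9)
E
python3 - <<'E'
from h import *
p=cv2.imread("pics/w1.png"); c=cv2.resize(p[170:380,260:450],None,fx=2.8,fy=2.8,interpolation=cv2.INTER_CUBIC); cv2.imwrite("pics/w1c.png",c)
for n,uv,z in(("griptop",(320.5,241),.192),("knob",(320,340),.11),("bush",(320.5,307),.11),("notchend",(399,212),.1),("open",(432,211),.1)): print(n,watz(uv,z))
for yaw in(-1.5,-3,-4):
  b=np.array([.541,.0135]);c,s=np.cos(np.deg2rad(yaw)),np.sin(np.deg2rad(yaw));f=lambda x,y,z:[b[0]+c*x-s*y,b[1]+s*x+c*y,z]
  print(yaw,[wproj(f(*q)).round(1) for q in((0,0,.192),(0,-.127,.11),(0,-.09,.11),(.0725,0,.1),(.104,0,.1))])
E
```

```text
griptop [0.54146462 0.01683324 0.192     ]
knob [ 0.53428128 -0.11687237  0.11      ]
bush [ 0.53669346 -0.07817017  0.11      ]
notchend [0.61371303 0.01090211 0.1       ]
open [0.64574656 0.01078469 0.1       ]
-1.5 [array([320.1, 245.7]), array([323.2, 337.1]), array([322.4, 305.4]), array([398.8, 211.3]), array([431.2, 211. ])]
-3 [array([320.1, 245.7]), array([319.9, 337.1]), array([320. , 305.4]), array([398.7, 213.3]), array([431. , 213.8])]
-4 [array([320.1, 245.7]), array([317.7, 337.1]), array([318.4, 305.4]), array([398.6, 214.6]), array([430.8, 215.7])]
```

View pics/w1c.png

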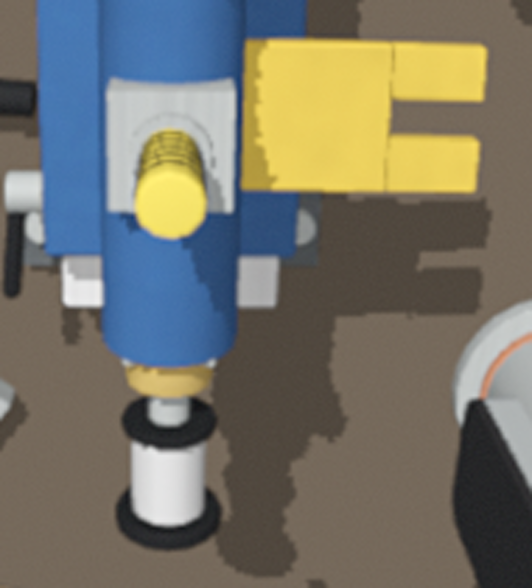

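The pin with the yellow grip stands in the steel boss, and the other two are lying or standing apart from it. It is at about (0.541, 0.0145), with a jig yaw of about -2.9°. The notch, measured directly, is at (0.622, 0.0105), which agrees. Next I'll descend and grip.

```bash
python3 -m crank '{"delta_pos":[[0,0.03,0.002],[0,0.07,0.002],[0,0.11,0.002],[0,0.14,0.002],[0,0.16,0.002],[0,0.17,0.002],[0,0.17,0.002],[0,0.17,0.002]],"turn":[0,0,0,0,0,0,0,0]}' 0.6 40
python3 -m crank '{"delta_pos":[[0,0,0],[0,0,0],[0,0,0],[0,0,0],[0,0,0],[0,0,0],[0,0,0],[0,0,0]],"turn":[0,0,0,0,0,0,0,0]}' 0 60
python3 -c "
from h import *
go((.541,.0145,.23))"
```

```text
t: 4.15
tool_pos: [0.5414, 0.0142, 0.1523]
tcp_rot: [-90.2, -0.1, -2.9]
contact_force: [0.2, 0.0, 0.2]
finger_gap: 0.0513
t: 5.15
tool_pos: [0.5415, 0.0143, 0.153]
tcp_rot: [-90.1, -0.1, -2.9]
contact_force: [-1.7, 0.5, 5.6]
finger_gap: 0.0165
t 5.15 pos [0.5415 0.0143 0.153 ] rot [-90.1  -0.1  -2.9] F [-1.7  0.5  5.6] gap 0.0165
(0.541, 0.0145, 0.23) -> [-0.0005 -0.0963 -0.    ]
```

```bash
python3 -m crank '{"delta_pos":[[0,-0.01,0],[0,-0.025,0],[0,-0.04,0],[0,-0.055,0],[0,-0.07,0],[0,-0.085,0],[0,-0.095,0],[0,-0.095,0]],"turn":[0,0,0,0,0,0,0,0]}'
python3 - <<'E'
from h import *
from plant import env
c=env.calibration("wrist");p,d=env.camera("wrist");q,_=env.camera("scene")
np.savez("pics/wristcal.npz",mtx=c["mtx"],view=c["view"])
a=cv2.resize(p[180:420,200:440],(480,480));b=cv2.resize(q[130:290,270:376],(318,480))
cv2.imwrite("pics/w2.png",np.hstack([a,b])); go((.6214,.0103,.21))
E
```

```text
t: 6.15
tool_pos: [0.5418, 0.0146, 0.2296]
tcp_rot: [-90.1, -0.2, -2.9]
contact_force: [-0.2, 0.1, -0.5]
finger_gap: 0.0172
t 6.25 pos [0.5412 0.0146 0.2287] rot [-90.1  -0.1  -2.9] F [-0.4 -0.5 -1.5] gap 0.0168
(0.6214, 0.0103, 0.21) -> [ 0.1004  0.0235 -0.0003]
```

View pics/w2.png

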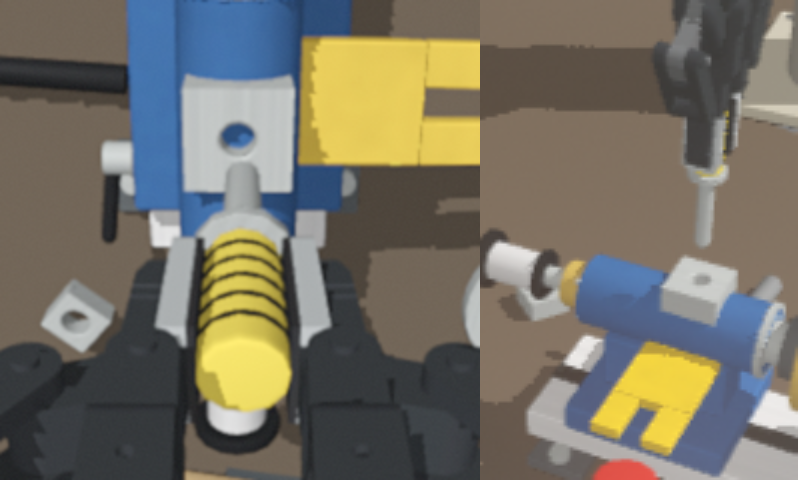

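```bash
python3 - <<'E'
from h import *
W=lambda u,v:(200+u/2,180+v/2)
print("bore",watz(W(238,137),.142)); print("notchend",watz(W(425,102),.1)); print("collar tilt: tip", watz(W(240,168),.168))
for y in(88,117): print(watz(W(460,y),.1))
E
python3 -m crank '{"delta_pos":[[0.012,0,0],[0.03,0,0],[0.05,0,0],[0.07,0,0],[0.088,0,0],[0.1,0,0],[0.1,0.02,0],[0.1,0.025,0]],"turn":[0,0,0,0,0,0,0,0]}'
python3 - <<'E'
from h import *
from plant import env
go((.6214,.0103,.125))
c=env.calibration("wrist");p,d=env.camera("wrist");q,_=env.camera("scene")
np.savez("pics/wristcal.npz",mtx=c["mtx"],view=c["view"])
a=cv2.resize(p[180:420,200:440],(480,480));b=cv2.resize(q[150:310,290:396],(318,480))
cv2.imwrite("pics/w3.png",np.hstack([a,b]))
E
```

```text
bore [0.54165136 0.01581406 0.142     ]
notchend [0.6142218  0.01164775 0.1       ]
collar tilt: tip [0.54227047 0.01533807 0.168     ]
[0.62835692 0.01675832 0.1       ]
[0.62886388 0.00480801 0.1       ]
t: 7.25
tool_pos: [0.6194, 0.0107, 0.2068]
tcp_rot: [-90.2, 0.2, -2.9]
contact_force: [-0.0, -0.2, -1.0]
finger_gap: 0.0168
t 7.25 pos [0.6194 0.0107 0.2068] rot [-90.2   0.2  -2.9] F [-0.  -0.2 -1. ] gap 0.0168
(0.6214, 0.0103, 0.125) -> [ 2.900e-03  1.022e-01 -1.000e-04]
```

View pics/w3.png

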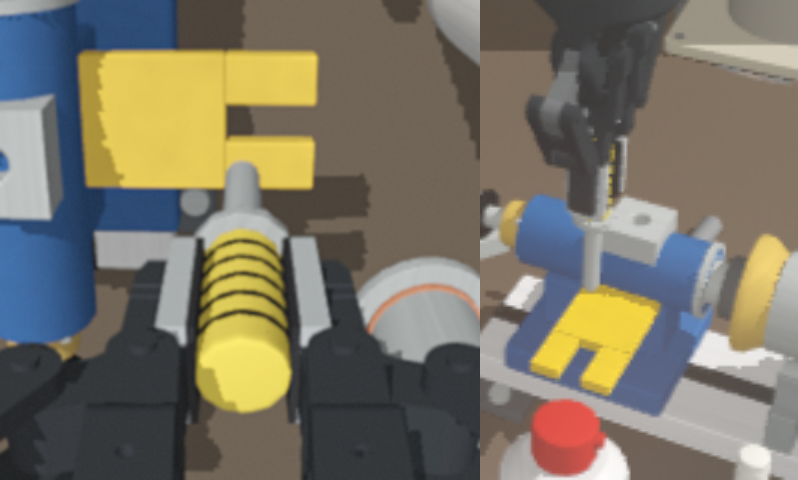

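```bash
python3 - <<'E'
from h import *
W=lambda u,v:(200+u/2,180+v/2)
print("tip",watz(W(241,166),.146)); print("end",watz(W(225,121),.1))
for v in(104,138): print(watz(W(270,v),.1))
E
```

```text
tip [0.61984785 0.01247047 0.146     ]
end [0.61396656 0.01136852 0.1       ]
[0.63002572 0.01687344 0.1       ]
[0.62956471 0.00426144 0.1       ]
```

```bash
python3 -m crank '{"delta_pos":[[0.003,0.01,0],[0.003,0.02,0],[0.003,0.035,0],[0.003,0.05,0],[0.003,0.065,0],[0.003,0.08,0],[0.003,0.095,0],[0.003,0.102,0]],"turn":[0,0,0,0,0,0,0,0]}'
python3 -c "
from h import *
go((.6214,.0103,.111))"
```

```text
t: 8.35
tool_pos: [0.6217, 0.0103, 0.125]
tcp_rot: [-90.2, 0.2, -2.9]
contact_force: [0.7, 0.6, -1.0]
finger_gap: 0.0164
t 8.35 pos [0.6217 0.0103 0.125 ] rot [-90.2   0.2  -2.9] F [ 0.7  0.6 -1. ] gap 0.0164
(0.6214, 0.0103, 0.111) -> [-0.0003  0.0175  0.    ]
```

```bash
python3 -m crank '{"delta_pos":[[0,0.005,0],[0,0.01,0],[0,0.0145,0],[0,0.0165,0],[0,0.0175,0],[0,0.0175,0],[0,0.0175,0],[0,0.0175,0]],"turn":[0,0,0,0,0,0,0,0]}'
python3 - <<'E'
from h import *
from plant import env
go((.6214,.0103,.111))
c=env.calibration("wrist");p,d=env.camera("wrist");q,_=env.camera("scene")
np.savez("pics/wristcal.npz",mtx=c["mtx"],view=c["view"])
a=cv2.resize(p[180:420,200:440],(480,480));b=cv2.resize(q[190:310,300:380],(320,480))
cv2.imwrite("pics/w4.png",np.hstack([a,b]))
E
```

```text
t: 9.35
tool_pos: [0.6217, 0.0103, 0.1111]
tcp_rot: [-90.2, 0.1, -2.9]
contact_force: [-0.2, -0.1, -0.1]
finger_gap: 0.0163
t 9.35 pos [0.6217 0.0103 0.1111] rot [-90.2   0.1  -2.9] F [-0.2 -0.1 -0.1] gap 0.0163
(0.6214, 0.0103, 0.111) -> [-0.0004  0.0001  0.    ]
```

View pics/w4.png

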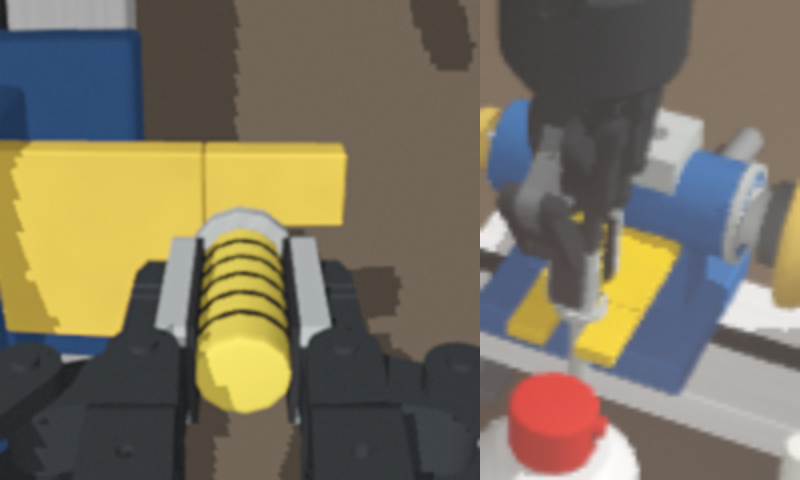

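Picture 8 shows the collar over the lug with the shank in the notch. Fz has gone from -1 to about 0 N, so the lug now carries the pin. I'll release it.

```bash
python3 -m crank '{"delta_pos":[[0,0.0005,0],[0,0.0005,0],[0,0.0005,0],[0,0.0005,0],[0,0.0005,0],[0,0.0005,0],[0,0.0005,0],[0,0.0005,0]],"turn":[0,0,0,0,0,0,0,0]}' 0.45
python3 -m crank '{"delta_pos":[[0,-0.015,0],[0,-0.035,0],[0,-0.06,0],[0,-0.09,0],[0,-0.12,0],[0,-0.14,0],[0,-0.15,0],[0,-0.15,0]],"turn":[0,0,0,0,0,0,0,0]}'
python3 - <<'E'
from h import *
from plant import env
go((.5351,-.1125,.24),(.5351,-.1125,.10))
c=env.calibration("wrist");p,d=env.camera("wrist");q,_=env.camera("scene")
np.savez("pics/wristcal.npz",mtx=c["mtx"],view=c["view"])
a=cv2.resize(p[180:420,140:440],(500,400));b=cv2.resize(q[190:290,290:365],(300,400))
cv2.imwrite("pics/w5.png",np.hstack([a,b]))
E
```

```text
t: 10.45
tool_pos: [0.6217, 0.0103, 0.1107]
tcp_rot: [-90.2, 0.2, -2.9]
contact_force: [0.6, 0.6, 0.8]
finger_gap: 0.0387
t: 11.45
tool_pos: [0.6222, 0.0106, 0.231]
tcp_rot: [-90.1, 0.1, -2.9]
contact_force: [-0.0, -0.6, 0.3]
finger_gap: 0.0384
t 11.45 pos [0.6222 0.0106 0.231 ] rot [-90.1   0.1  -2.9] F [-0.  -0.6  0.3] gap 0.0384
(0.5351, -0.1125, 0.24) -> [-0.101  -0.0106 -0.1592] 
(0.5351, -0.1125, 0.1) -> [-0.1006  0.1644 -0.1587]
```

View pics/w5.png

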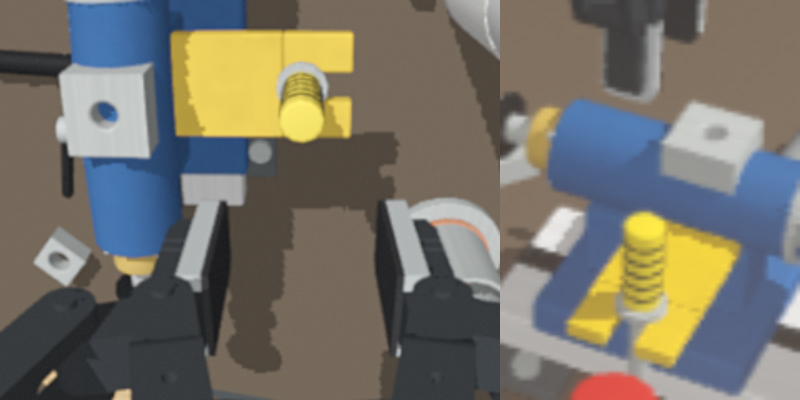

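Picture 9 shows the yellow pin upright and hanging by its collar in the notch. Next I'll move over the knob.

```bash
python3 -m crank '{"delta_pos":[[-0.01,-0.005,-0.015],[-0.025,-0.01,-0.04],[-0.045,-0.01,-0.07],[-0.065,-0.01,-0.1],[-0.085,-0.01,-0.13],[-0.095,-0.01,-0.15],[-0.101,-0.01,-0.159],[-0.101,-0.01,-0.159]],"turn":[0,0,0,0,0,0,0,0]}' 0.75
python3 - <<'E'
from h import *
from plant import env
go((.5349,-.113,.090))
c=env.calibration("wrist");p,d=env.camera("wrist")
np.savez("pics/wristcal.npz",mtx=c["mtx"],view=c["view"])
cv2.imwrite("pics/w6.png",cv2.resize(p[120:360,200:440],(600,600),interpolation=cv2.INTER_CUBIC))
print(wproj((.5349,-.1122,.123)),wproj((.5349,-.1122+.017,.123)),wproj((.5349,-.1122-.017,.123)))
E
```

```text
t: 12.55
tool_pos: [0.5345, -0.1125, 0.2387]
tcp_rot: [-90.1, 0.2, -2.9]
contact_force: [1.0, 1.2, -0.3]
finger_gap: 0.0644
t 12.55 pos [ 0.5345 -0.1125  0.2387] rot [-90.1   0.2  -2.9] F [ 1.   1.2 -0.3] gap 0.0644
(0.5349, -0.113, 0.09) -> [ 1.300e-03  1.859e-01 -1.000e-04] 
[321.0107296  236.71237739] [319.84026569 214.06497853] [322.13668887 258.50934344]
```

View pics/w6.png

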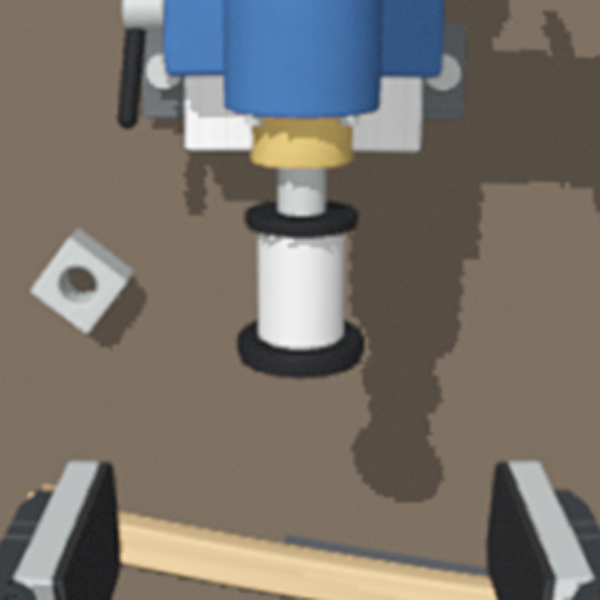

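Picture 11 shows the waist spanning rows 215 to 259 at column 320, which matches the prediction of 214 to 258.5. I'll descend and grip the knob.

```bash
python3 -m crank '{"delta_pos":[[0,0.03,-0.001],[0,0.07,-0.001],[0,0.11,-0.001],[0,0.145,-0.001],[0,0.165,-0.001],[0,0.18,-0.001],[0,0.186,-0.001],[0,0.186,-0.001]],"turn":[0,0,0,0,0,0,0,0]}'
python3 -m crank '{"delta_pos":[[0,0,0],[0,0,0],[0,0,0],[0,0,0],[0,0,0],[0,0,0],[0,0,0],[0,0,0]],"turn":[0,0,0,0,0,0,0,0]}' 0 100
python3 -c "
from h import *
go((.5349,-.113,.090))"
```

```text
t: 13.6
tool_pos: [0.5346, -0.1129, 0.0901]
tcp_rot: [-90.1, 0.2, -2.8]
contact_force: [1.2, -0.0, 0.8]
finger_gap: 0.0639
t: 14.6
tool_pos: [0.5331, -0.1128, 0.0909]
tcp_rot: [-90.1, 0.3, -2.9]
contact_force: [-4.2, 0.4, 8.0]
finger_gap: 0.0233
t 14.60 pos [ 0.5331 -0.1128  0.0909] rot [-90.1   0.3  -2.9] F [-4.2  0.4  8. ] gap 0.0233
(0.5349, -0.113, 0.09) -> [ 0.0023  0.0011 -0.0002]
```

```bash
python3 -m crank '{"delta_pos":[[0,0,-0.006],[0,0,-0.014],[0,0,-0.022],[0,0,-0.03],[0,0,-0.038],[0,0,-0.045],[0,0,-0.049],[0,0,-0.05]],"turn":[0,0,0,0,0,0,0,0]}'
python3 - <<'E'
from h import *
from plant import env
go((.5313,-.1527,.0905))
c=env.calibration("wrist");p,d=env.camera("wrist");q,_=env.camera("scene");t,_=env.camera("top")
np.savez("pics/wristcal.npz",mtx=c["mtx"],view=c["view"])
cv2.imwrite("pics/w7f.png",p);cv2.imwrite("pics/s7f.png",q);cv2.imwrite("pics/t7f.png",t)
print(wproj((.5368,-.0753,.117)))
hsv=cv2.cvtColor(p,cv2.COLOR_BGR2HSV);m=((hsv[...,0]<8)|(hsv[...,0]>172))&(hsv[...,1]>130)&(hsv[...,2]>60)
m[:,:250]=0;m[:,400:]=0
n,l,s,ce=cv2.connectedComponentsWithStats(m.astype(np.uint8)); print(s[1:],ce[1:])
E
```

```text
t: 15.6
tool_pos: [0.5311, -0.1456, 0.0909]
tcp_rot: [-89.5, 0.5, -2.7]
contact_force: [0.2, 14.1, 4.6]
finger_gap: 0.0235
t 15.60 pos [ 0.5311 -0.1456  0.0909] rot [-89.5   0.5  -2.7] F [ 0.2 14.1  4.6] gap 0.0235
(0.5313, -0.1527, 0.0905) -> [ 0.0007  0.0005 -0.0088] 
[325.64740978 159.82381078]
[] []
```

```bash
python3 -m crank '{"delta_pos":[[0,0,-0.011],[0,0,-0.013],[0,0,-0.015],[0,0,-0.017],[0,0,-0.0185],[0,0,-0.0185],[0,0,-0.0185],[0,0,-0.0185]],"turn":[0,0,0,0,0,0,0,0]}'
python3 - <<'E'
from h import *
from plant import env
go((.5313,-.1527,.0905))
c=env.calibration("wrist");p,d=env.camera("wrist");q,_=env.camera("scene")
np.savez("pics/wristcal.npz",mtx=c["mtx"],view=c["view"])
cv2.imwrite("pics/w8f.png",p);cv2.imwrite("pics/s8f.png",q)
print(wproj((.5368,-.0753,.117)))
for n,i in(("w",p),("s",q)):
  hsv=cv2.cvtColor(i,cv2.COLOR_BGR2HSV);m=((hsv[...,0]<8)|(hsv[...,0]>172))&(hsv[...,1]>110)&(hsv[...,2]>50)
  k,l,s,ce=cv2.connectedComponentsWithStats(m.astype(np.uint8)); print(n,[(a.tolist(),b.round(1)) for a,b in zip(s[1:],ce[1:]) if a[4]>2])
E
```

```text
t: 16.75
tool_pos: [0.5307, -0.1526, 0.091]
tcp_rot: [-88.9, 0.6, -2.5]
contact_force: [0.5, 15.3, 4.7]
finger_gap: 0.0236
t 16.75 pos [ 0.5307 -0.1526  0.091 ] rot [-88.9   0.6  -2.5] F [ 0.5 15.3  4.7] gap 0.0236
(0.5313, -0.1527, 0.0905) -> [ 0.0008  0.0006 -0.0001] 
[326.71534273 136.70651412]
w [([303, 139, 43, 8, 335], array([324.4, 142.5]))]
s [([535, 260, 14, 12, 131], array([541.3, 265.5])), ([307, 283, 25, 25, 486], array([317.9, 295. ])), ([10, 393, 257, 87, 7327], array([117.7, 444.1]))]
```

```bash
python3 - <<'E'
from h import *
p=cv2.imread("pics/w8f.png"); cv2.imwrite("pics/w8.png",cv2.resize(p[90:230,250:400],None,fx=4,fy=4,interpolation=cv2.INTER_CUBIC))
for y in(-.0753,-.0783,-.0813): print(y,wproj((.5366,y,.117)),wproj((.5366,y,.125)))
E
```

```text
-0.0753 [326.07308849 136.7311042 ] [326.16974651 137.28508087]
-0.0783 [326.45799632 146.22561825] [326.58210791 147.4733452 ]
-0.0813 [326.83796721 155.69797922] [326.9886805  157.63423071]
```

View pics/w8.png

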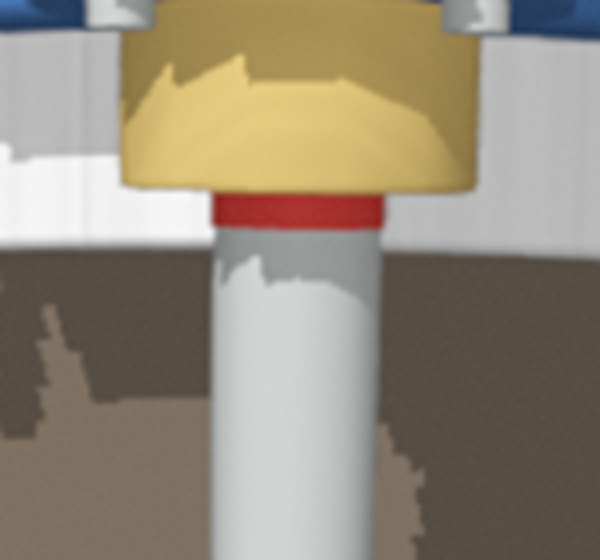

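The picture shows half of the 6 mm ring outside the bush: about 9 px, or 2.9 mm, plus roughly 0.2 mm hidden by the rim. The pull is therefore about 40 mm. I'll check that it holds and that the pin is still parked, then hand in.

```bash
python3 - <<'E'
from h import *
from plant import env
go()
for i in range(10): p,_=env.camera("wrist")
q,_=env.camera("scene"); go()
hsv=cv2.cvtColor(p,cv2.COLOR_BGR2HSV);m=((hsv[...,0]<8)|(hsv[...,0]>172))&(hsv[...,1]>110)&(hsv[...,2]>50)
print("ring rows",np.where(m[:200].any(1))[0][[0,-1]],m.sum())
ref=cv2.imread("pics/s8f.png"); print("pin region change",np.abs(q[230:300,300:370].astype(int)-ref[230:300,300:370]).mean())
print("grip px pred",proj("scene",(.6215,.0105,.128)))
y=cv2.inRange(cv2.cvtColor(q,cv2.COLOR_BGR2HSV),(22,150,90),(34,255,255))[225:300,300:370]; print("yellow bbox",cv2.boundingRect(y))
E
```

```text
t 16.85 pos [ 0.5307 -0.1526  0.0909] rot [-88.9   0.6  -2.5] F [ 0.3 14.8  3.8] gap 0.0234
t 17.40 pos [ 0.5307 -0.1526  0.0909] rot [-88.9   0.6  -2.5] F [-1.1 15.2  5.5] gap 0.0232
ring rows [139 146] 336
pin region change 0.3274829931972789
grip px pred [[325.84789564 254.23789107]]
yellow bbox (7, 18, 43, 38)
```

```bash
python3 - <<'E'
from h import *
from plant import env
w=cv2.imread("pics/w5.png")[:,500:]; s=cv2.resize(cv2.imread("pics/s8f.png")[190:290,290:365],(300,400))
d=np.abs(w[200:370,60:240].astype(int)-s[200:370,60:240]).mean(); print("pin crop diff since parking",d)
if d<10: env.sign_off(); print("signed off")
E
```

```text
pin crop diff since parking 2.269400871459695
the job is handed in; nothing more can be done
signed off
```

The lock pin is parked in the notch and the drawbar is held out at 40 mm. I handed the job in at about 17.4 s of the 51 s allowed.

- **Lock pin:** I drew the yellow pin straight up out of the bore and let it into the lug notch from above. Its weight was on the lug before I released it. The close-up afterwards showed it upright with its collar on the lug. A comparison at the end, of the scene view taken once the drawbar was out against the one from parking, found that area essentially unchanged.
- **Drawbar:** I gripped the knob with 100 N and pulled. The first pull stopped at 33 mm because the arm gave under the spring, so a second pull brought it to about 40 mm.
- **Last checks:** The last close-up shows about 2.9 mm of the 6 mm ring outside the bush, so its middle is level with the end face to a few tenths of a millimetre. Over the next 0.55 s the tool position and ring did not move, with a steady pull of about 15 N. The tool tilted about 1° under the load.
- **Other items:** The wrist force readings stayed well under the limit. I did not make a separate final check of the tube or the loose items on the bench, but the arm's path stayed clear of them. No check failed.

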